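# Start the bench centrifuge

## Robot

A 6-joint arm with a two-finger parallel gripper is mounted at the origin on the work surface. World frame = base frame: x ahead of the robot, y to its left, z up, the work surface at z = 0. Lengths are in m, angles in degrees, forces in N, time in s.
With the tool pointing down it reaches from about 0.275 to 0.975 m from the base axis. Payload 8.4 kg.
Tool frame: the origin (TCP) lies midway between the tips of the shut fingers; the grasp point (between the pads) lies manip.pinch_z behind it (manip.pinch_z is the distance from the TCP to the grasp point, in m); z points along the fingers, y is the line along which they close (so a half turn about z gives the same grasp; the last joint's range is limited). The gripper opens to 92 mm and grips with 3 to 60 N. Pads are 20 mm wide; open, the fingers measure 128 mm over their backs; the gripper's body (75 mm by 189 mm) begins 69 mm behind the grasp point.
Start: joints at [65.753, 20.225, 93.587, -0, 66.188, -0.138], TCP at [0.255, 0.57, 0.215] pointing down, gripper open.
Joint ranges: [-150.9, 150.9], [-52.94, 120.26], [3.33, 152.33], [-74.26, 254.26], [0, 154.13], [-172.89, 172.89]. Speed limits (degrees/s): [127.2, 127.2, 159.86, 180, 180, 180].

## Interface

Orientations are given as a 3x3 rotation matrix whose columns are the frame's x, y, z axes.
In Python, from cell import sensors, vision, manip, regions_of, landmark_of gives the robot as it stands.
- The arm moves only by the tool step_arm, never from a script. Its argument "moves" is a list that holds one entry, the list of rows, each a list of 5 numbers: the shift along the tool's x, y, z in units of 40 mm (1.0 is 40 mm), then the turn about the tool's z in units of 6 degrees (1.0 is 6 degrees), then the finger opening in mm, from 0 to 91.9. A call has 1 to 5 rows; each row is the pose to reach, as a shift and turn from the pose commanded when the call began, along the tool's axes at that moment; what a row does not reach only later rows make up. A row lasts 1/8 s, in which the tool goes at most 62.5 mm and 10.7 degrees, less where a joint would pass 70% of its speed; a pose out of reach is approached as far as the arm can. A call with a gripper value outside its range is refused whole. The fingers move at their own pace and stop on an object; "force" is the grip in N (left out, the last holds). Time passes only in rows, so rows that repeat a pose let the fingers close. It gives the time, the measured TCP pose, the force, the opening and the grip force at its end, in the units of the state.
- sensors.state(): the state, without advancing time (a new reading comes with each control period).
- vision.read_camera(name): name is "scene" or "top" or "wrist"; returns a dict with "pixels" (480x640x3 uint8, red, green, blue), "K" (3x3 intrinsics, pixels), "position" and "rotation" of the camera in the world; the wrist camera has in their place "hand_eye" (4x4, takes a point from camera to tool coordinates, whose origin is the TCP and whose axes are the flange's). Camera axes: x right, y up, looking along -z (the intrinsics and any distortion apply to the point x, -y, -z); pixel columns grow to the right and rows downward; lengths in m; the calibration is good to about 2 mm. A picture is of the moment at which its call begins: read the wrist's pose just before it. There is no depth.
- manip.hand_in(): hands the job in; it is judged then, once.
Trained networks look in a picture, given as the dict that the camera call returned (one of the last four; its "shot" number tells which), for a name from the list of things; names that differ only in an ending like _2 or _b are one class to them, and where a whole thing is asked for, a point or a joint stands for the part that bears it (a point fixed in the world has none). Each returns a list of dicts, best first, with "p" (0 to 1); they miss things now and then, are a little off and sometimes report something else, mostly with a low value. They report only what shows in the picture. A call takes as long as a camera call.
- regions_of(thing, picture): "region" (480x640 bool, what is visible of it).
- landmark_of(thing, picture): "point" ([x, y, z] in m, in world coordinates, good to about 4 mm: a listed point, or the origin of a listed thing).
The state is a dict: "clock": time; "joint_pos": joint angles; "dq": joint speeds; "joint_efforts": joint torques, N m; "tcp_pos": TCP position; "orientation": TCP orientation; "wrist_force": force on the tool from outside, world axes, zero at the start; "ft_torque": the same for the moment, N m; "width": finger opening in m; "finger_force": force on a finger pad.
Only numpy, scipy, OpenCV 4.12 (cv2) and the standard library are available. Lean on these libraries where they do the work, as an engineer would, in place of code of your own. Each camera call takes 0.05 s, during which the arm holds its last target. There are 200 camera calls.

## Task

Spin the tubes already loaded in the small bench centrifuge: first switch it on by pressing down the raised near end of the black rocker so that it snaps over, then push the open blue lid down, without slamming it, until the latch snaps in and the lid lies fully shut, and last press the green start key all the way in and let it come back out. Do not press the red stop key or the blue lid-release key or lift the lid wider open, and leave the bottle, tube rack and pipette where they are.

Things in the scene. Friction and masses are not known exactly. Their poses are not given: they have to be found in the camera images.
- centrifuge: bench microcentrifuge, fixed, light grey shell 270 deep (x) x 250 wide (y), deck 122 mm high. Origin on the bench under its centre; own x points from its front (operator's side) to its back, y to its left seen from the front, z up. Its front 80 mm is the sloping control panel; from left to right: display, blue lid-release key, red stop key, green start key, black rocker, 44 to 46 mm apart
- panel_mid (a point): fixed point in the middle of the control panel's face (at -0.10, 0, 0.1075 in the centrifuge's frame). The panel is 84 long x 250 wide and rises to the back at 0.30 rad. Axes: x up the slope, y to the left, z the outward normal, which is (-0.296, 0, 0.955) in the centrifuge's frame
- rocker (a joint): black mains rocker, 30 long (up and down the slope) x 21 wide, two facets in a shallow V, snap action: 0 rad = off (as found: the end nearest the operator, with a white dot, stands up), 0.40 = on (near end down, far end up). About 4 N on the near end, towards the panel, tips it past the middle (0.20); from there it snaps over by itself and stays
- rocker_centre (a point): fixed point in the valley between the rocker's two facets, over its pivot, 8.5 mm above the panel (along the panel's normal). Its axes are the panel's: x up the slope, z the outward normal
- rocker_on_end (a point): point on the top of the rocker's near facet, 12.5 mm from the pivot (2.5 mm from the tip); it moves with the rocker: 4.9 mm above the valley along the normal when off, level with it when on
- lid (a joint): angle of the lid about its rear hinge, rad: 0 = fully shut, found open at 0.55 to 0.95, stop at 1.2. A stiff hinge holds it at any angle (2 to 4 N at the front edge move it). From about 0.07 rad down a spring catch resists; some 6 to 10 N down near the front edge press it past, and it snaps in and stays at 0; left above that it is not latched
- lid_edge (a point): point on the lid's outer (upper) face, mid-width, 15 mm behind the front edge of the lid plate, 160 mm in front of the hinge axis; moves with the lid. z axis: outward normal of that face; x axis: towards the hinge. Lid navy blue, 172 x 206 x 16 mm, small lip in front, round clear window 84 mm wide (nearest rim 29 mm behind this point). Shut, this face is 139.5 mm above the bench
- lid_hinge (a point): fixed point on the hinge axis of the lid, in the middle of its width, 123.5 mm above the bench; the axis runs along the centrifuge's y. The outer face of the lid lies 16 mm from the hinge axis, measured along the face's normal
- start_key (a joint): travel of the green start key, m: 0 = out, 0.004 = fully in, along the panel's inward normal; springs back. 1.5 N to begin, 3.5 N fully in
- start_key_top (a point): middle of the top face of the green key (18 up the slope x 22 wide), 8 mm proud of the panel when out; z axis is the panel's outward normal, x up the slope
- stop_key (a joint): travel of the red stop key, m, 0 = out, 0.004 = in; same size and spring; not to be pressed
- stop_key_top (a point): middle of the top face of the red key
- release_key (a joint): travel of the blue lid-release key, m, 0 = out, 0.004 = in; same size and spring; not to be pressed
- release_key_top (a point): middle of the top face of the blue key
- bottle_mid (a point): loose white reagent bottle with black cap, 68 mm wide, 140 high, standing on the bench beside the centrifuge; point on its axis 70 mm up
- rack_mid (a point): loose clear tube rack with capped tubes, 60 x 119 mm, 100 high, standing on the bench beside the centrifuge; point on its axis 50 mm up
- pipette_mid (a point): loose yellow hand pipette lying on the bench in front of the centrifuge, 226 long, 24 wide, 22 high; point in its middle line 11 mm up, x axis towards its tip

How it is judged (in metres and radians):
On the way, in this order (a step that is already met when the one before it is completed fails the run):
1. the rocker is snapped over to on, the lid still open (value of joint rocker above 0.34 rad and value of joint lid above 0.1 rad), for 0.1 s.
2. the lid is pushed fully shut and latched (value of joint lid below 0.012 rad), for 0.2 s.
3. the start key is pressed in, with the lid shut (value of joint start_key above 0.0028 m and value of joint lid below 0.012 rad), for 0.05 s.
At the end, for the whole second after the job is handed in: the rocker stands at on (above 0.34 rad), the lid lies latched (below 0.012 rad), all three keys are out again (below 1 mm), and bottle, rack and pipette are within 30 mm of where they stood (value of joint rocker above 0.34 rad and value of joint lid below 0.012 rad and value of joint each of start_key, stop_key, release_key below 0.001 m and distance of each of bottle_mid, rack_mid, pipette_mid from where it was at the start of the episode below 0.03 m); the robot touches nothing.
It fails at once if the red stop key or the blue lid-release key is pressed (2 mm or more) (value of joint any of stop_key, release_key above 0.002 m).
It fails at once if the start key is pressed while the lid is not shut (value of joint start_key above 0.002 m and value of joint lid above 0.03 rad).
It fails at once if the lid is slammed (swung down faster than 3.5 rad/s before it reaches the latch) (velocity of joint lid below -3.5 rad/s and value of joint lid above 0.1 rad).
It fails at once if the lid is lifted wider open (value of joint lid above 1.08 rad).
It fails at once if the bottle, the rack or the pipette is moved or lifted by more than 30 mm (distance of any of bottle_mid, rack_mid, pipette_mid from where it was at the start of the episode above 0.03 m).
It also fails if it takes over 56 s, if anything falls off the work surface, if the arm or the gripper's body presses on something with over 40 N, if the wrist force passes 120 N, or if a joint passes its speed limit or range.

## Working session

There is one attempt and no reset: what is moved stays moved. The work goes in short steps, Python scripts to look and compute and a tool call to move; the robot and the scene stay as the last step left them, time stands still between calls to the robot, and variables do not carry over. Pictures are saved under pics/ and viewed, at most 10 in all, crops included, and the job is handed in when it is done.

Besides the shell and the picture viewer there is one more tool, called as name(argument=value, ...) on one line, values as JSON. step_arm: Moves the arm, as the interface text tells. Its arguments: {"type":"object","properties":{"moves":{"type":"array","items":{"type":"array","items":{"type":"array","items":{"type":"number"}}}},"force":{"type":"number"}},"required":["moves"]}

```bash
mkdir -p pics
python3 - <<'E'
from cell import sensors, vision, manip, regions_of, landmark_of
import cv2, numpy as np
s=sensors.state(); print({k:np.round(v,3).tolist() for k,v in s.items()}, manip.pinch_z)
ims=[]
for c in ["scene","top"]:
    p=vision.read_camera(c); ims.append(p["pixels"])
    print(c,np.round(p["position"],3),np.round(p["K"],1).tolist(),np.round(p["rotation"],3).tolist())
    for n in ["centrifuge","panel_mid","rocker_centre","rocker_on_end","lid_edge","lid_hinge","start_key_top","stop_key_top","release_key_top","bottle_mid","rack_mid","pipette_mid"]:
        print(n,[(np.round(d["point"],4).tolist(),round(d["p"],2)) for d in landmark_of(n,p)[:2]])
    cv2.imwrite(f"pics/{c}0.png",p["pixels"][:,:,::-1])
E
```

```text
{'clock': 0.0, 'joint_pos': [65.752, 20.263, 93.629, -0.001, 66.188, -0.138], 'dq': [0.056, -0.01, 0.042, -0.057, -0.034, -0.138], 'joint_efforts': [-0.002, -59.384, -33.421, 0.07, 0.023, -0.0], 'tcp_pos': [0.255, 0.57, 0.214], 'orientation': [[-0.913, 0.408, -0.001], [0.408, 0.913, -0.001], [-0.0, -0.001, -1.0]], 'wrist_force': [-0.297, 1.311, 0.372], 'ft_torque': [0.056, 0.013, 0.021], 'finger_force': 0.0, 'width': 0.092} 0.0187
scene [ 0.819 -0.684  1.044] [[583.9, 0.0, 325.2], [0.0, 583.9, 235.4], [0.0, 0.0, 1.0]] [[0.935, -0.278, 0.22], [0.354, 0.72, -0.596], [0.008, 0.635, 0.772]]
centrifuge [([0.5804, 0.0625, 0.0006], 0.93)]
panel_mid [([0.4885, 0.0801, 0.1085], 0.86)]
rocker_centre [([0.4675, -0.0204, 0.1123], 0.84), ([0.6056, 0.2766, 0.0493], 0.65)]
rocker_on_end [([0.4586, -0.0223, 0.1168], 0.42)]
lid_edge [([0.5769, 0.0681, 0.2301], 0.7)]
lid_hinge [([0.7053, 0.0458, 0.1233], 0.89)]
start_key_top [([0.475, 0.0174, 0.1111], 0.39)]
stop_key_top [([0.4809, 0.0674, 0.1131], 0.55)]
release_key_top [([0.4865, 0.1074, 0.1152], 0.4)]
bottle_mid [([0.5479, -0.1899, 0.07], 0.95)]
ra
[... 372 characters left out ...]
54, 0.1248], 0.29)]
panel_mid [([0.4889, 0.0809, 0.1078], 0.85)]
rocker_centre [([0.4669, -0.0231, 0.1181], 0.98), ([0.5473, -0.1896, 0.07], 0.61)]
rocker_on_end [([0.5817, 0.069, 0.001], 0.67), ([0.4549, -0.0199, 0.1182], 0.6)]
lid_edge [([0.5751, 0.0627, 0.2245], 0.78), ([0.4872, 0.1111, 0.117], 0.28)]
lid_hinge [([0.4859, 0.1098, 0.1167], 0.4), ([0.4009, 0.1286, 0.0086], 0.16)]
start_key_top [([0.4716, 0.0177, 0.1214], 0.68)]
stop_key_top [([0.4786, 0.0639, 0.118], 0.6), ([0.4011, 0.1302, 0.0106], 0.59)]
release_key_top [([0.4873, 0.1134, 0.1163], 0.66)]
bottle_mid [([0.5494, -0.1899, 0.0717], 0.77)]
rack_mid [([0.6089, 0.2781, 0.054], 0.93)]
pipette_mid [([0.4013, 0.1328, 0.0134], 0.81)]
```

```bash
cat > fit.py <<'E'
import numpy as np
from scipy.optimize import least_squares
n=np.array([-.296,0,.955]); u=np.array([.955,0,.296]); pm=np.array([-.1,0,.1075])
def loc(b,y,h,s=0): return pm+u*s+np.array([0,y,0])+n*h
# observations (scene, top)
obs=dict(c=[(.5804,.0625,.0006),(.585,.0652,-.005)],pm=[(.4885,.0801,.1085),(.4889,.0809,.1078)],
 rc=[(.4675,-.0204,.1123),(.4669,-.0231,.1181)],sk=[(.475,.0174,.1111),(.4716,.0177,.1214)],
 st=[(.4809,.0674,.1131),(.4786,.0639,.118)],rl=[(.4865,.1074,.1152),(.4873,.1134,.1163)],
 h=[(.7053,.0458,.1233)],le=[(.5769,.0681,.2301),(.5751,.0627,.2245)])
# unknowns x,y,yaw, yrocker, ystart, ystop, yrelease, common s of keys, s rocker, hinge x, lid angle
def pts(q):
    hx=q[9]; a=q[10]; c,s=np.cos(a),np.sin(a)
    return dict(c=np.zeros(3),pm=pm,rc=loc(0,q[3],.0085,q[8]),sk=loc(0,q[4],.008,q[7]),st=loc(0,q[5],.008,q[7]),
      rl=loc(0,q[6],.008,q[7]),h=np.array([hx,0,.1235]),le=np.array([hx-.16*c+.016*s,0,.1235+.16*s+.016*c]))
def W(q,p):
    c,s=np.cos(q[2]),np.sin(q[2]); return np.array([q[0]+c*p[0]-s*p[1],q[1]+s*p[0]+c*p[1],p[2]])
def res(q):
    P=pts(q); return np.concatenate([(W(q,P[k])-o)/.004 for k in obs for o in obs[k]]+
      [[(q[6]-q[5]-.045)/.001,(q[5]-q[4]-.045)/.001,(q[4]-q[3]-.045)/.001]])
r=least_squares(res,[.585,.064,-.14,-.1,-.06,-.015,.03,0,0,.12,.65]); q=r.x
if __name__=="__main__":
    print(np.round(q,4),r.cost,np.degrees(q[2]))
    for k,p in pts(q).items(): print(k,np.round(W(q,p),4),[np.round((W(q,p)-o)*1e3,1).tolist() for o in obs[k]])
E
python3 fit.py
```

```text
[ 5.847e-01  6.440e-02 -1.575e-01 -1.055e-01 -6.070e-02 -1.560e-02
  2.950e-02 -8.000e-04 -1.000e-04  1.177e-01  5.877e-01] 9.006392982743417 -9.026160838564481
c [0.5847 0.0644 0.    ] [[4.3, 1.9, -0.6], [-0.3, -0.8, 5.0]]
pm [0.4859 0.0801 0.1075] [[-2.6, -0.0, -1.0], [-3.0, -0.8, -0.3]]
rc [ 0.4668 -0.0237  0.1156] [[-0.7, -3.3, 3.3], [-0.1, -0.6, -2.5]]
sk [0.4733 0.0206 0.1149] [[-1.7, 3.2, 3.8], [1.7, 2.9, -6.5]]
st [0.4804 0.0652 0.1149] [[-0.5, -2.2, 1.8], [1.8, 1.3, -3.1]]
rl [0.4875 0.1097 0.1149] [[1.0, 2.3, -0.3], [0.2, -3.7, -1.4]]
h [0.7009 0.0459 0.1235] [[-4.4, 0.1, 0.2]]
le [0.5782 0.0654 0.2255] [[1.3, -2.7, -4.6], [3.1, 2.7, 1.0]]
```

View pics/top0.png

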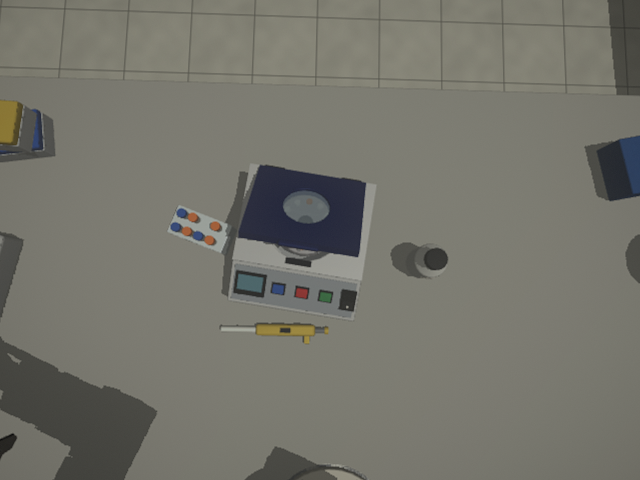

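View pics/scene0.png

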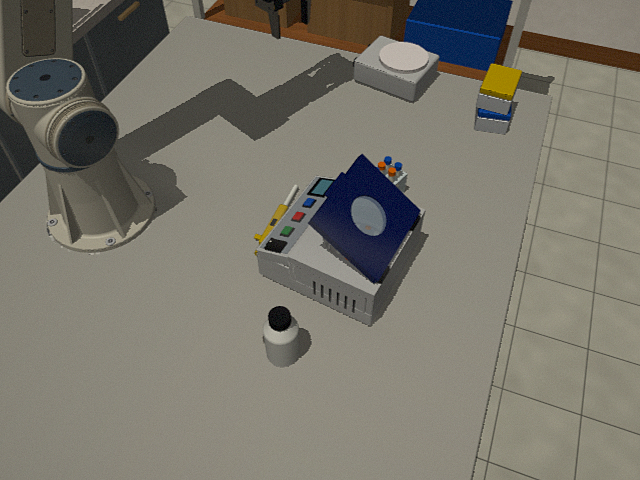

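step_arm(moves=[[[-10.4,-11.5,0,-2.5,0],[-10.4,-11.5,0,-2.5,0],[-10.4,-11.5,0,-2.5,0],[-10.4,-11.5,0,-2.5,0],[-10.4,-11.5,0,-2.5,0]]], force=20)

```text
clock: 1.92
tcp_pos: [0.3523, 0.2716, 0.2148]
orientation: [[-0.987, 0.158, 0.001], [0.158, 0.987, 0.0], [-0.001, 0.001, -1.0]]
wrist_force: [0.4, -0.6, 0.0]
width: 0.044
finger_force: 0.0
```

step_arm(moves=[[[-3.5,-6.8,0,0,0],[-3.5,-6.8,0,0,0],[-3.5,-6.8,0,0,0],[-3.5,-6.8,0,0,0],[-3.5,-6.8,0,0,0]]])

```text
clock: 2.55
tcp_pos: [0.4477, -0.0197, 0.215]
orientation: [[-0.987, 0.159, 0.001], [0.159, 0.987, -0.0], [-0.001, 0.0, -1.0]]
wrist_force: [0.6, -0.7, -0.5]
width: 0.0002
finger_force: 0.0
```

```bash
cat > look.py <<'E'
from cell import sensors, vision, landmark_of
import cv2, numpy as np, sys
from fit import *
def look(name, names):
    s=sensors.state(); p=vision.read_camera("wrist"); print(s["clock"],np.round(s["tcp_pos"],4),np.round(s["wrist_force"],1))
    for k in names: print(k,[(np.round(d["point"],4).tolist(),round(d["p"],2)) for d in landmark_of(k,p)[:2]])
    im=p["pixels"][:,:,::-1].copy(); H=np.array(p["hand_eye"]); R=np.array(s["orientation"]); t=np.array(s["tcp_pos"])
    for k,pt in pts(q).items():
        c=H[:3,:3].T@(R.T@(W(q,pt)-t)-H[:3,3])
        if c[2]<0:
            v=p["K"]@np.array([c[0],-c[1],-c[2]]); uv=v[:2]/v[2]; print(k,np.round(uv))
            if 0<=uv[0]<640 and 0<=uv[1]<480: cv2.drawMarker(im,tuple(int(a) for a in uv),(255,0,255),0,10,1)
    cv2.imwrite(f"pics/{name}.png",im)
look(sys.argv[1],sys.argv[2:])
E
python3 look.py w1 rocker_centre rocker_on_end start_key_top stop_key_top lid_edge
```

```text
2.55 [ 0.4477 -0.0197  0.215 ] [ 0.6 -0.7 -0.5]
rocker_centre [([0.4692, -0.023, 0.1189], 0.84)]
rocker_on_end [([0.4704, 0.0169, 0.1158], 0.67), ([0.4503, -0.0159, 0.1141], 0.59)]
start_key_top [([0.5785, 0.064, 0.0], 0.67)]
stop_key_top [([0.4766, 0.0656, 0.1178], 0.78)]
lid_edge [([0.5804, 0.0669, 0.2257], 0.82), ([0.4686, -0.0183, 0.1181], 0.5)]
c [405. 303.]
pm [442. 259.]
rc [322. 259.]
sk [374. 258.]
st [427. 258.]
rl [480. 258.]
h [426. 466.]
le [491. 466.]
```

View pics/w1.png

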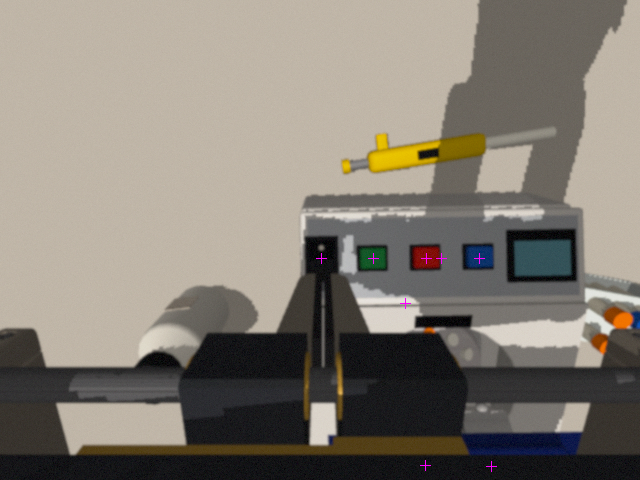

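```bash
python3 -c "
from cell import vision,sensors
import numpy as np
p=vision.read_camera('wrist');print(np.round(p['hand_eye'],3));print(np.round(sensors.state()['joint_pos'],1))"
```

```text
[[ 0.001  0.959  0.283  0.08 ]
 [ 1.    -0.001  0.001  0.   ]
 [ 0.001  0.283 -0.959 -0.17 ]
 [ 0.     0.     0.     1.   ]]
[ -2.3   4.1 114.4   0.   61.6 -83.3]
```

step_arm(moves=[[[0,0,1.2,0,0],[0,0,2.1,0,0],[0,0,2.3,0,0],[0,0,2.4,0,0],[0,0,2.45,0,0]]])

```text
clock: 3.52
tcp_pos: [0.448, -0.0171, 0.1176]
orientation: [[-0.987, 0.158, 0.002], [0.158, 0.987, -0.0], [-0.002, 0.0, -1.0]]
wrist_force: [0.3, 0.1, 0.0]
width: 0.0007
finger_force: 0.0
```

step_arm(moves=[[[0,0,0.05,0,0],[0,0,0.1,0,0],[0,0,0.15,0,0],[0,0,0.15,0,0]]])

```text
clock: 4.03
tcp_pos: [0.448, -0.0176, 0.112]
orientation: [[-0.987, 0.158, 0.002], [0.158, 0.987, -0.0], [-0.002, 0.0, -1.0]]
wrist_force: [-4.6, 0.7, 19.7]
width: 0.0006
finger_force: 10.0
```

step_arm(moves=[[[0,0,-0.5,0,0],[0,0,-1.8,0,0],[0,0,-3.0,0,0],[0,0,-3.7,0,0],[0,0,-3.7,0,0]]])

```text
clock: 4.65
tcp_pos: [0.4484, -0.0177, 0.2606]
orientation: [[-0.987, 0.159, 0.004], [0.159, 0.987, -0.0], [-0.004, 0.0, -1.0]]
wrist_force: [-0.4, -0.1, 0.3]
width: 0.0003
finger_force: 0.0
```

```bash
python3 look.py w2 rocker_on_end lid_edge && python3 -c "
import cv2
a=cv2.imread('pics/w2.png')[180:340,220:500];cv2.imwrite('pics/w2c.png',cv2.resize(a,None,fx=2.5,fy=2.5,interpolation=2))"
```

```text
4.65 [ 0.4484 -0.0177  0.2606] [-0.4 -0.1  0.3]
rocker_on_end [([0.4527, -0.022, 0.114], 0.96)]
lid_edge [([0.5799, 0.0646, 0.2242], 0.75)]
c [396. 287.]
pm [424. 242.]
rc [320. 242.]
sk [365. 241.]
st [411. 241.]
rl [457. 241.]
h [412. 427.]
le [459. 408.]
```

View pics/w2c.png

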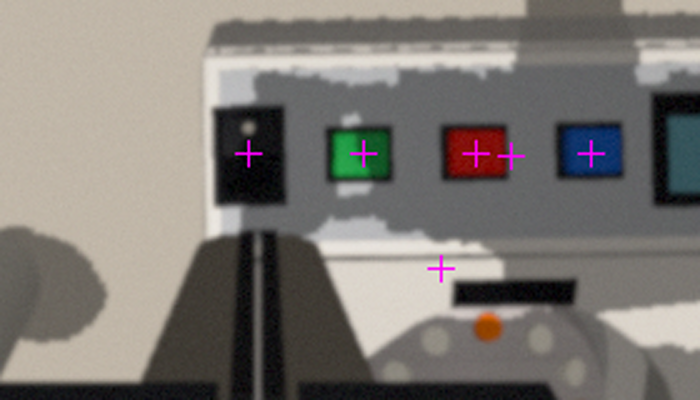

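Run:
```python
from cell import vision,landmark_of
import cv2,numpy as np
p=vision.read_camera("scene")
print([(np.round(d["point"],4).tolist(),round(d["p"],2)) for d in landmark_of("rocker_on_end",p)[:2]])
a=cv2.imread("pics/scene0.png");b=p["pixels"][:,:,::-1]
f=lambda i:cv2.resize(i[225:265,255:305],None,fx=8,fy=8,interpolation=2)
cv2.imwrite("pics/cmp.png",np.clip(np.hstack([f(a),f(b)]).astype(float)*1.8,0,255))
```

```text
[([0.4562, -0.0266, 0.1126], 0.66), ([0.4886, 0.0824, 0.1058], 0.46)][ WARN:0@0.811] global loadsave.cpp:1063 imwrite_ Unsupported depth image for selected encoder is fallbacked to CV_8U.
```

View pics/cmp.png

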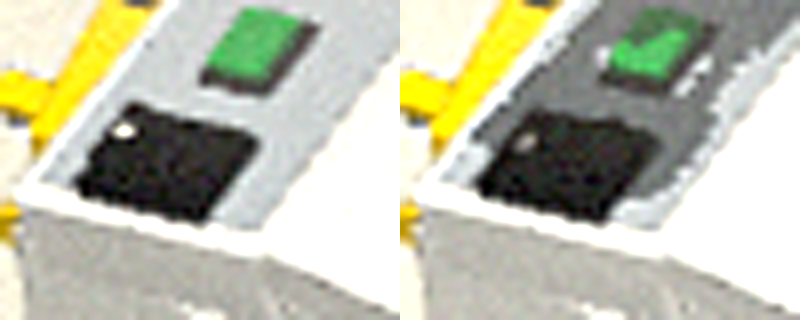

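step_arm(moves=[[[-0.8,0.8,-0.2,0,0],[-1.8,1.8,-0.2,0,0],[-2.75,2.6,-0.2,0,0],[-2.75,2.6,-0.2,0,0],[-2.75,2.6,-0.2,0,0]]])

```text
clock: 5.52
tcp_pos: [0.571, 0.0676, 0.2652]
orientation: [[-0.987, 0.158, -0.003], [0.158, 0.987, -0.001], [0.003, -0.001, -1.0]]
wrist_force: [-1.3, 0.7, 0.2]
width: 0.0006
finger_force: 0.0
```

step_arm(moves=[[[0,0,0.5,0,0],[0,0,0.85,0,0],[0,0,1.1,0,0],[0.2,0,1.35,0,0],[0.38,0,1.6,0,0]]])

```text
clock: 6.15
tcp_pos: [0.5566, 0.0702, 0.2021]
orientation: [[-0.987, 0.158, 0.0], [0.158, 0.987, 0.0], [-0.0, 0.0, -1.0]]
wrist_force: [1.0, 0.3, 0.9]
width: 0.0002
finger_force: 0.2
```

step_arm(moves=[[[0.1,0,0.25,0,0],[0.22,0,0.5,0,0],[0.32,0,0.8,0,0]]])

```text
clock: 6.52
tcp_pos: [0.5443, 0.0724, 0.17]
orientation: [[-0.987, 0.158, 0.0], [0.158, 0.987, 0.0], [-0.0, 0.0, -1.0]]
wrist_force: [0.3, -0.1, 0.5]
width: 0.0005
finger_force: 0.2
```

Run:
```python
from cell import vision,landmark_of,sensors
import cv2,numpy as np
p=vision.read_camera("scene")
print([(np.round(d["point"],4).tolist(),round(d["p"],2)) for d in landmark_of("lid_edge",p)[:2]])
print(np.round(sensors.state()["wrist_force"],1))
cv2.imwrite("pics/s3.png",p["pixels"][100:360,200:500,::-1])
```

```text
[([0.5482, 0.067, 0.1722], 0.65)]
[ 0.3 -0.3  0. ]
```

View pics/s3.png

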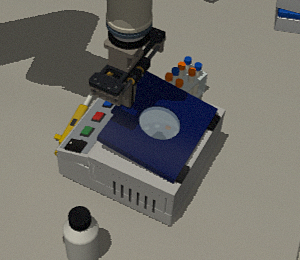

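step_arm(moves=[[[0.06,0,0.25,0,0],[0.12,0,0.5,0,0],[0.14,0,0.65,0,0],[0.15,0,0.77,0,0],[0.15,0,0.8,0,0]]])

```text
clock: 7.25
tcp_pos: [0.5385, 0.0732, 0.1396]
orientation: [[-0.987, 0.158, -0.001], [0.158, 0.987, -0.0], [0.001, -0.0, -1.0]]
wrist_force: [-8.4, -1.5, 24.1]
width: 0.0005
finger_force: 11.9
```

step_arm(moves=[[[0,0,0.03,0,0],[0,0,0.03,0,0],[0,0,-0.4,0,0],[0,0,-1.2,0,0],[0,0,-1.2,0,0]]])

```text
clock: 7.88
tcp_pos: [0.5402, 0.0735, 0.1889]
orientation: [[-0.987, 0.158, 0.004], [0.158, 0.987, 0.001], [-0.004, 0.001, -1.0]]
wrist_force: [0.3, 0.4, -0.6]
width: 0.0005
finger_force: 0.0
```

Run:
```python
from cell import vision,landmark_of,sensors
import cv2,numpy as np
print(np.round(sensors.state()["tcp_pos"],4))
for c in ["scene","top"]:
    p=vision.read_camera(c)
    for n in ["lid_edge","rocker_on_end","start_key_top"]: print(n,[(np.round(d["point"],4).tolist(),round(d["p"],2)) for d in landmark_of(n,p)[:2]])
    if c=="scene": cv2.imwrite("pics/s4.png",cv2.resize(p["pixels"][150:330,240:440,::-1],None,fx=3,fy=3))
```

```text
[0.5402 0.0735 0.1889]
lid_edge [([0.5447, 0.0723, 0.1472], 0.71)]
rocker_on_end [([0.454, -0.0232, 0.1163], 0.41)]
start_key_top [([0.4743, 0.0179, 0.1146], 0.58), ([0.547, -0.1916, 0.0687], 0.19)]
lid_edge []
rocker_on_end []
start_key_top [([0.4703, 0.0198, 0.1147], 0.49)]
```

View pics/s4.png

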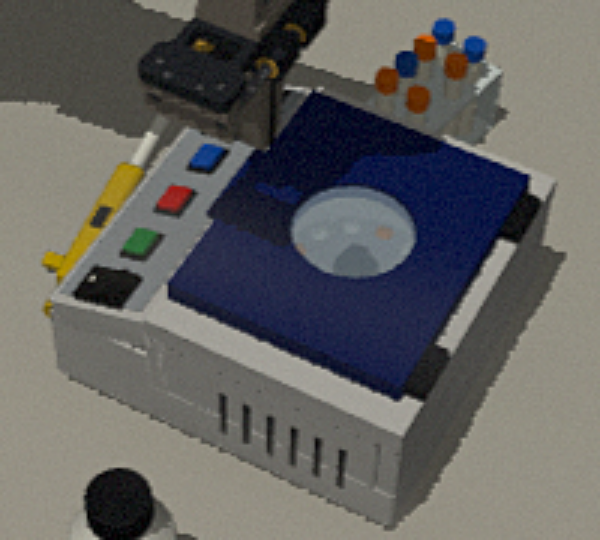

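step_arm(moves=[[[0,0,0.6,0,0],[0,0,1.0,0,0],[0,0,1.14,0,0],[0,0,1.14,0,0]]])

```text
clock: 8.78
tcp_pos: [0.5386, 0.0732, 0.1408]
orientation: [[-0.987, 0.158, -0.001], [0.158, 0.987, -0.0], [0.001, -0.0, -1.0]]
wrist_force: [0.2, -0.1, 0.6]
width: 0.0004
finger_force: 0.0
```

step_arm(moves=[[[0,0,-0.6,0,0],[0.5,-0.5,-0.6,0,0],[1.6,-1.56,-0.6,0,0],[1.6,-1.56,-0.6,0,0],[1.6,-1.56,0.2,0,0]]])

```text
clock: 9.4
tcp_pos: [0.4684, 0.0217, 0.1352]
orientation: [[-0.987, 0.159, 0.007], [0.159, 0.987, 0.0], [-0.007, 0.001, -1.0]]
wrist_force: [0.6, -0.6, -0.0]
width: 0.0006
finger_force: 0.0
```

step_arm(moves=[[[0.03,0,0.3,0,0],[0.03,0,0.45,0,0],[0.03,0,0.55,0,0],[0.03,0,0.6,0,0],[0.03,0,0.6,0,0]]])

```text
clock: 10.02
tcp_pos: [0.4658, 0.022, 0.1109]
orientation: [[-0.987, 0.158, 0.002], [0.158, 0.987, -0.0], [-0.002, 0.0, -1.0]]
wrist_force: [-4.2, -1.0, 20.2]
width: 0.0007
finger_force: 10.1
```

step_arm(moves=[[[0,0,0,0,0],[0,0,-0.5,0,0],[0,0,-1.6,0,0],[0,0,-2.8,0,0],[0,0,-3.2,0,0]]])

```text
clock: 10.65
tcp_pos: [0.466, 0.0221, 0.2401]
orientation: [[-0.987, 0.158, 0.005], [0.158, 0.987, 0.0], [-0.005, 0.001, -1.0]]
wrist_force: [0.7, 0.9, 0.4]
width: 0.0005
finger_force: 0.0
```

Run:
```python
from cell import vision,landmark_of,sensors
import cv2,numpy as np
print(np.round(sensors.state()["tcp_pos"],4))
p=vision.read_camera("scene")
for n in ["lid_edge","rocker_on_end","start_key_top","bottle_mid","rack_mid","pipette_mid"]: print(n,[(np.round(d["point"],4).tolist(),round(d["p"],2)) for d in landmark_of(n,p)[:1]])
cv2.imwrite("pics/s5.png",cv2.resize(p["pixels"][150:330,240:440,::-1],None,fx=3,fy=3))
```

```text
[0.466  0.0221 0.2401]
lid_edge [([0.5427, 0.0738, 0.1436], 0.96)]
rocker_on_end [([0.4571, -0.0227, 0.1151], 0.63)]
start_key_top [([0.7064, 0.0444, 0.1229], 0.49)]
bottle_mid [([0.4731, 0.0199, 0.113], 0.65)]
rack_mid [([0.6059, 0.2754, 0.0476], 0.95)]
pipette_mid [([0.3998, 0.1318, 0.0151], 0.61)]
```

View pics/s5.png

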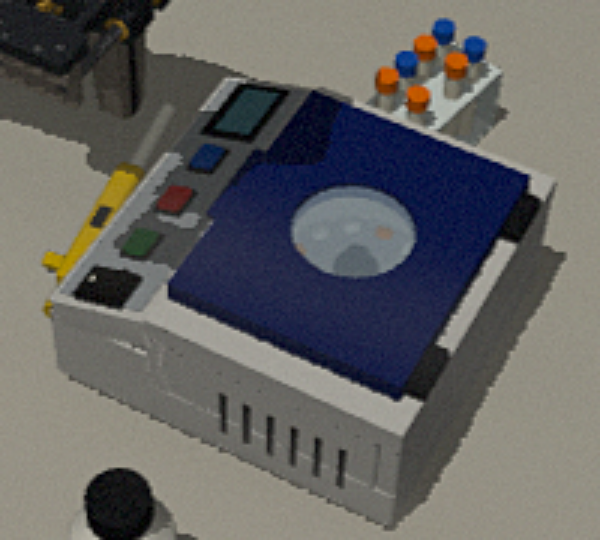

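The picture shows the lid lying flat, with its front edge from about (170,290) to (320,95). The green key at (140,242) is back out, the rocker at (107,287) is on, and the bottle, rack and pipette are undisturbed.

```bash
python3 -c "
from cell import manip
print(manip.hand_in())"
```

```text
the job is handed in; nothing more can be done
None
```

I switched the rocker on, pushed the lid shut until it latched, pressed the start key fully in and let it come back out, then handed the job in at about 10.7 s; the interface gave no verdict.

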